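Return a lens tube to the covered rack

ROBOT

A 6-joint arm with a two-finger parallel gripper is mounted at the origin on the work surface. World frame = base frame: x ahead of the robot, y to its left, z up, the work surface at z = 0. Lengths are in mm, angles in rad, forces in N, time in s.
With the tool pointing down it reaches from about 250 to 725 mm from the base axis. Payload 9.7 kg.
Tool frame: the origin (TCP) lies midway between the tips of the shut fingers; the grasp point (between the pads) lies 19 mm behind it; x points along the fingers, y is the direction in which the jaws open and shut, and the axes are right-handed (so a half turn about x gives the same grasp; the last joint's range is limited). The gripper opens to 85 mm and grips with 20 to 120 N. Pads are 22 mm wide; open, the fingers measure 114 mm over their backs; the gripper's body (76 mm by 85 mm) begins 54 mm behind the grasp point. The pads swing forward as they close: fully open they stand 13 mm farther back than shut.
Start: joints at [-1.191, 0.087, 0.176, 1.66, 0, 1.571], TCP at [203.901, -510.804, 231.284] pointing down, gripper open.
Joint ranges: [-3.13, 3.13], [-0.85, 1.81], [-1.15, 1.24], [-2.2, 2.28], [-1.44, 1.52], [-3.14, 3.14]. Speed limits (rad/s): [2.22, 2.22, 2.57, 3.14, 3.14, 3.14].

INTERFACE

Orientations are given as a rotation vector (axis times angle).
In Python, from cell import sensors, optics, hand_in gives the robot as it stands. The module is installed in compiled form; this text tells all that it offers.
- The arm moves only by the tool servo_tool, never from a script. Its argument "deltas" is a list of rows, each a list of 7 numbers: the turn, a rotation vector about the world's x, y, z in units of 5 degrees (1.0 is 5 degrees), then the shift along the world's x, y, z in units of 25 mm (1.0 is 25 mm), then the opening, from 0 (shut) to 1 (fully open). In form: [[rx, ry, rz, dx, dy, dz, fingers], ...]. A call has 1 to 12 rows; each row is the pose to reach, as a shift and turn from the pose commanded when the call began; what a row does not reach only later rows make up. A row lasts 1/8 s, in which the tool goes at most 62.5 mm and 10.7 degrees, less where a joint would pass 70% of its speed; a pose out of reach is approached as far as the arm can. A call with a gripper value outside its range is refused whole. The fingers move at their own pace and stop on an object; "newtons" is the grip in N (left out, the last holds). Time passes only in rows, so rows that repeat a pose let the fingers close. It gives the time, the measured TCP pose, the force and the opening at its end, in the units of the state.
- sensors.sense(): the state, without advancing time (a new reading comes with each control period).
- optics.read_camera(name): name is "scene" or "top" or "wrist"; returns the picture (480x640x3 uint8, red, green, blue); there is no depth.
- optics.camera_params(name): a dict with "fov_y" (degrees; the focal length in pixels is half the picture's height over the tangent of half this angle, whatever the lens; pixels are square), "cx", "cy" (the principal point, pixels), "origin" and "rotation" of the camera in the world. Camera axes: x right, y down, z forward; pixel columns grow to the right and rows downward; lengths in mm; the calibration is good to about 2 mm. A picture is of the moment at which its call begins: read the wrist's pose just before it. camera_params takes no time and is no camera call; for the wrist camera it gives the pose at the moment of the call.
- hand_in(): hands the job in, once; it reports no verdict.
The state is a dict: "time_s": time; "q": joint angles; "qvel": joint speeds; "effort": joint torques, N m; "position": TCP position; "orientation": TCP orientation; "force": force on the tool from outside, world axes, zero at the start; "torque": the same for the moment, N m; "finger_gap": opening from 0.0 (shut) to 1.0 (fully open).
Only numpy, scipy, OpenCV 4.12 (cv2) and the standard library are available. Lean on these libraries where they do the work, as an engineer would, in place of code of your own. Each camera call takes 0.05 s, during which the arm holds its last target.

TASK

Lift the grey dust cover off the lens rack and stand it, handle up, in the middle of the black rubber mat. Then take the slim lens tube that stands loose on the table (not the wide short one) and lower it upright into the rack's one empty pocket, without dropping it in or tipping it over.

Things in the scene. Friction and masses are not known exactly. Their poses are not given: they have to be found in the camera images.
- cover: Grey dust cover, a box open below, 80 (x) by 200 (y) by 80 mm high, 0.3 kg, loose over the rack's pockets. On top a black bar handle along y: 12 mm wide in x, 100 mm long, 12 mm thick, centre 112 mm above the origin, 26 mm clear below it, end posts at y +-45 mm. Origin: centre of its lower rim, z up. Raise it 75 mm straight up to clear the tubes inside (7 mm side play).
- mat: Black rubber mat, 130 (x) by 240 (y) mm, 4 mm thick, fixed flat on the table, empty; rack and mat lie on opposite sides, left and right. Origin: centre of its underside; y along its length.
- tube: Slim lens tube, an upright black cylinder 32 mm in diameter and 60 mm tall with a glass end, 0.09 kg, loose on the table in the lane between rack and mat. A wide short lens tube (54 mm across, 34 mm tall; leave it) stands in the same lane, 100 mm or more nearer to or farther from the robot. Origin: centre of its underside; z up.
- pocket: The rack's empty pocket, under the cover at first, any one of three in a row along y, 60 mm apart, on a fixed 110 by 230 mm plate: white square open box, 58 mm wide outside, 50 inside, rim 26 and floor 4 mm above its origin (centre of its underside). The other two hold slim tubes standing 38 mm above their rims; along x, across the row, there is room for the fingers.
Things that resemble listed ones, but are neither listed nor needed, are in the scene too. There is more than one size of the cover; the job needs the larger. Leave any yellow look-alike of the tube alone.

How it is judged (in metres and radians):
On the way, in this order (a step that is already met when the one before it is completed fails the run):
1. the cover stands on the mat, let go (horizontal distance between cover and mat below 0.04 m and z of cover in the frame of mat between -0.002 and 0.012 m and angle between cover's own z axis and vertical below 0.17 rad and linear speed of cover below 0.03 m/s and contact force between the fingers and cover below 0.1 N), for 0.2 s.
2. the slim tube stands in the empty pocket, let go (horizontal distance between tube and pocket below 0.015 m and z of tube in the frame of pocket below 0.01 m and angle between tube's own z axis and vertical below 0.17 rad and linear speed of tube below 0.03 m/s and contact force between the fingers and tube below 0.1 N), for 0.2 s.
At the end, for the whole second after the job is handed in: The cover stands on the mat, handle up (within 10 degrees), its centre within 40 mm of the mat's; the slim tube stands upright (within 10 degrees) on the floor of the pocket that was empty; both released and at rest (all of step 1 and all of step 2); the robot touches nothing.
It fails at once if the tube was dropped into the pocket (faster than 0.7 m/s there) (linear speed of tube above 0.7 m/s and horizontal distance between tube and pocket below 0.03 m and z of tube in the frame of pocket below 0.08 m).
It fails at once if the slim tube was tipped over (angle between tube's own z axis and vertical above 0.9 rad).
It also fails if it takes over 54 s, if anything falls off the work surface, if the arm or the gripper's body presses on something with over 40 N, if the wrist force passes 120 N, or if a joint passes its speed limit or range.

## Working session

There is one attempt and no reset: what is moved stays moved. The work goes in short steps, Python scripts to look and compute and a tool call to move; the robot and the scene stay as the last step left them, time stands still between calls to the robot, and variables do not carry over. Pictures are saved under pics/ and viewed, and the job is handed in when it is done.

Besides the shell and the picture viewer there is one more tool, called after "Call:" in YAML: its name, and indented under it one key for each argument. servo_tool: Moves the arm, as the interface text tells. Its arguments: {"type":"object","properties":{"deltas":{"type":"array"},"newtons":{"type":"number"}},"required":["deltas"]}

```bash
mkdir -p pics; python3 - <<'E'
from cell import sensors, optics
import cv2
s=sensors.sense();print(s)
for n in("scene","top","wrist"):
    p=optics.camera_params(n);print(n,p)
    im=optics.read_camera(n);cv2.imwrite(f"pics/{n}0.png",im[:,:,::-1])
E
```

```text
{'time_s': 0.0, 'q': array([-1.19099627e+00,  8.74609853e-02,  1.75144016e-01,  1.65978387e+00,
       -3.86211970e-06,  1.57081901e+00]), 'qvel': array([ 0.00030114,  0.00154517,  0.00098578,  0.00020367,  0.00025198,
       -0.00132609]), 'effort': array([-3.10935811e-04, -5.20388675e+01,  4.64800429e+01,  1.66879501e-02,
        7.52801247e-05, -1.93458681e-05]), 'position': array([ 203.82196432, -510.6034679 ,  230.58763094]), 'orientation': array([ 2.0138746 ,  0.38843784, -2.01438744]), 'force': array([ 0.15227819,  0.55224963, -0.26736565]), 'torque': array([0.00016118, 0.03356159, 0.02309284]), 'finger_gap': 0.9976585919617575}
scene {'fov_y': 43.04407400930342, 'cx': 322.34272291351033, 'cy': 236.87722650667124, 'origin': array([1123.29237499,  588.5322513 ,  786.13844076]), 'rotation': array([-0.94367279, -2.39276435,  1.12094663])}
top {'fov_y': 46.4214545377948, 'cx': 328.8926356320214, 'cy': 234.25027113347988, 'origin': array([ 320.66566796,  -24.48390949, 1133.86219733]), 'rotation': array([-2.15018383,  2.12873166, -0.17267879])}
wrist {'fov_y': 70.5166344719957, 'cx': 317.7230134948282, 'cy': 234.87396448240898, 'origin': array([ 266.97476928, -485.9726408 ,  372.95025971]), 'rotation': array([ 2.40654957, -1.62933777, -0.22746552])}
```

View pics/top0.png

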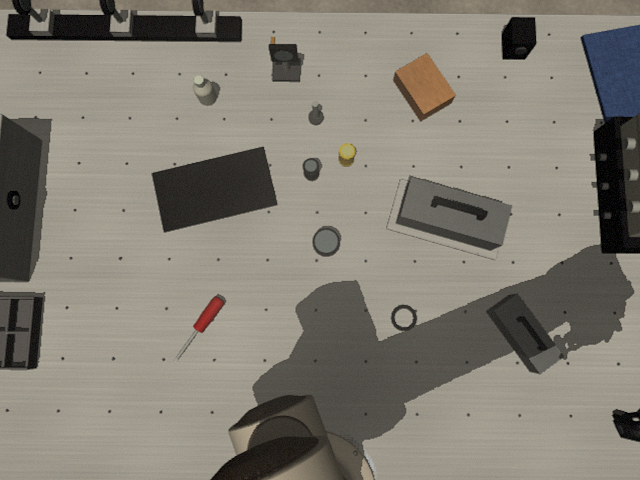

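View pics/scene0.png

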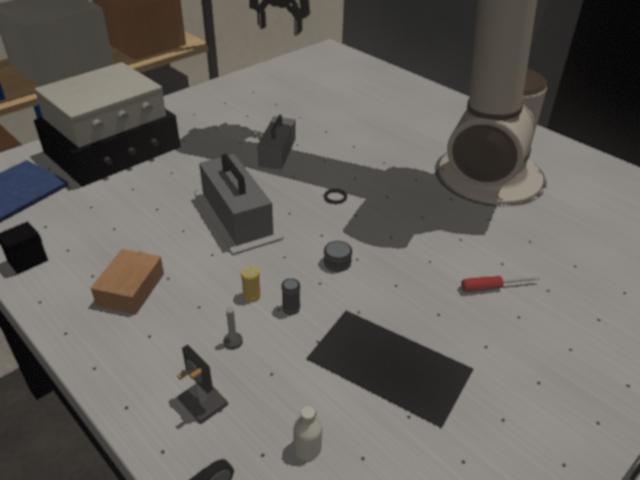

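View pics/wrist0.png

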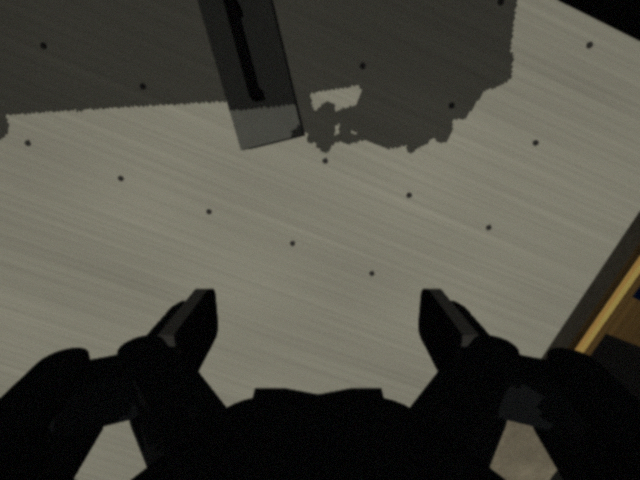

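Top view: the large cover is at (455,212) on a light plate. A smaller look-alike is at (525,333) in the arm's shadow. The dark slim tube is at (311,168), with a yellow look-alike at (347,153) and the wide short tube at (326,241). The mat is at (214,190). I'll confirm these in an enlarged crop and measure.

```bash
cat > h.py <<'E'
import numpy as np, cv2
from scipy.spatial.transform import Rotation as R
from cell import sensors, optics
def ray(p,u,v):
    f=240/np.tan(np.radians(p["fov_y"])/2)
    d=R.from_rotvec(p["rotation"]).apply([(u-p["cx"])/f,(v-p["cy"])/f,1.]);return np.array(p["origin"]),d
def plane(p,u,v,z):
    o,d=ray(p,u,v);return o+d*(z-o[2])/d[2]
def proj(p,X):
    f=240/np.tan(np.radians(p["fov_y"])/2)
    c=R.from_rotvec(p["rotation"]).inv().apply(np.array(X,float)-p["origin"]);return c[:2]/c[2]*f+[p["cx"],p["cy"]]
def two(p1,a,p2,b):
    o1,d1=ray(p1,*a);o2,d2=ray(p2,*b)
    A=np.stack([d1,-d2],1);t=np.linalg.lstsq(A,o2-o1,rcond=None)[0]
    x1=o1+t[0]*d1;x2=o2+t[1]*d2;return (x1+x2)/2,np.linalg.norm(x1-x2)
E
python3 - <<'E'
from h import *
im=cv2.imread("pics/top0.png")
cv2.imwrite("pics/crop_top.png",cv2.resize(im[140:340,290:550],None,fx=3,fy=3,interpolation=cv2.INTER_CUBIC)[:600])
s=cv2.imread("pics/scene0.png")
cv2.imwrite("pics/crop_scene.png",cv2.resize(s[140:330,180:400],None,fx=3,fy=3,interpolation=cv2.INTER_CUBIC))
p=optics.camera_params("top")
g=cv2.cvtColor(im,cv2.COLOR_BGR2GRAY)
roi=np.zeros_like(g);roi[130:250,140:290]=255
m=((g<50)&(roi>0)).astype('uint8')
c=max(cv2.findContours(m,0,2)[0],key=cv2.contourArea)
q=cv2.approxPolyDP(c,5,True)[:,0];print(q.tolist())
Q=np.array([plane(p,*a,4) for a in q]);print(Q.round(1).tolist())
print("mat c",Q.mean(0),[np.linalg.norm(Q[i]-Q[i-1]).round(1) for i in range(len(Q))])
# handle
m=((g<32)).astype('uint8');m[:180]=0;m[235:]=0;m[:,:420]=0;m[:,500:]=0
c=max(cv2.findContours(m,0,2)[0],key=cv2.contourArea);print("handle rect",cv2.minAreaRect(c),cv2.boundingRect(c))
E
```

```text
[[263, 147], [153, 173], [164, 231], [254, 209], [256, 201], [256, 208], [267, 200], [276, 203], [266, 199], [274, 192]]
[[685.7, 114.1, 4.0], [627.1, 341.1, 4.0], [505.2, 311.3, 4.0], [553.0, 128.8, 4.0], [569.9, 125.2, 4.0], [555.1, 124.8, 4.0], [572.2, 102.6, 4.0], [566.1, 83.8, 4.0], [574.3, 104.7, 4.0], [589.3, 88.6, 4.0]]
mat c [579.79277552 152.49569835   4.        ] [np.float64(99.8), np.float64(234.5), np.float64(125.5), np.float64(188.7), np.float64(17.3), np.float64(14.7), np.float64(28.0), np.float64(19.7), np.float64(22.4), np.float64(22.0)]
handle rect ((481.5517272949219, 214.6206817626953), (7.353161334991455, 11.029742240905762), 66.80140686035156) (476, 210, 11, 10)
```

View pics/crop_top.png

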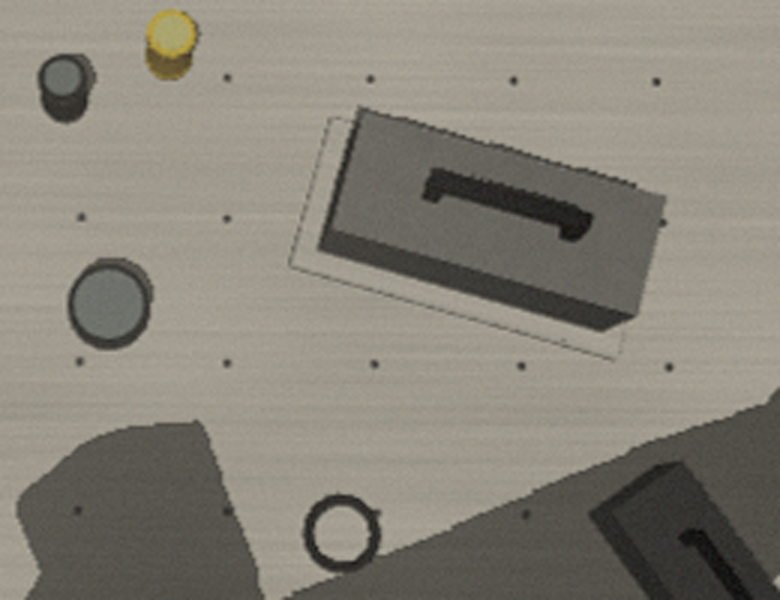

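View pics/crop_scene.png

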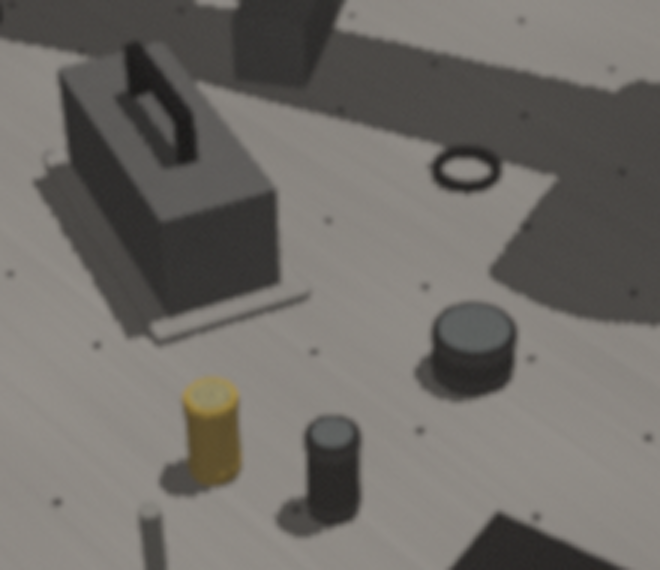

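The enlarged crops confirm it: the slim black tube with a glass end is at top px (311,166), distinct from the yellow one and the wide one. The large cover stands on the rack plate, and the smaller cover is the one to leave. Next I'll triangulate the key points.

```bash
python3 - <<'E'
from h import *
p=optics.camera_params("top");s=optics.camera_params("scene")
T=lambda a:(290+a[0]/3-.33,140+a[1]/3-.33);S=lambda a:(180+a[0]/3-.33,140+a[1]/3-.33)
tc={'++':(360,107),'-+':(333,231),'--':(637,317),'+-':(665,197)}
sc={'++':(164,221),'-+':(275,188),'+-':(60,72)}
for k in sc: print(k,*two(p,T(tc[k]),s,S(sc[k])))
for z in(80,86,90):
    Q={k:plane(p,*T(a),z) for k,a in tc.items()};c=sum(Q.values())/4
    l=(Q['++']+Q['-+']-Q['+-']-Q['--'])/2;w=(Q['++']+Q['+-']-Q['-+']-Q['--'])/2
    print(z,c.round(1),np.linalg.norm(l),np.linalg.norm(w),np.degrees(np.arctan2(-l[0],l[1])),np.degrees(np.arctan2(w[1],w[0])))
# plate corners
for a in[(331,117),(290,266),(617,359)]: print("plate",plane(p,*T(a),6).round(1))
# tube glass centre
print("tube",two(p,T((63,77)),s,S((332,433))))
print(plane(p,*T((63,77)),60),"yellow",plane(p,*T((171,34)),60),"wide",plane(p,*T((109,304)),34))
C=np.array([plane(p,*a,4) for a in[(263.5,147.),(152,173),(163.5,231.5),(276.5,204.5)]])
print("mat",C.mean(0),[np.linalg.norm(C[i]-C[i-1]) for i in range(4)]); l=C[1]-C[0]+C[2]-C[3];print(np.degrees(np.arctan2(-l[0],l[1])))
from cell import sensors
print(R.from_rotvec(sensors.sense()['orientation']).as_matrix().round(3))
E
python3 - <<'E'
import cv2
im=cv2.imread("pics/top0.png")
cv2.imwrite("pics/c2.png",cv2.resize(im[135:245,140:290],None,fx=5,fy=5,interpolation=cv2.INTER_CUBIC))
im=cv2.imread("pics/scene0.png")
cv2.imwrite("pics/c3.png",cv2.resize(im[145:265,180:320],None,fx=5,fy=5,interpolation=cv2.INTER_CUBIC))
E
```

```text
++ [ 603.53089702 -179.15579735   90.99880302] 1.6406509261916644
-+ [ 524.65474025 -162.89929309   86.34334227] 1.7520427798140654
+- [ 547.81208308 -373.86785813   85.09959578] 2.089230635130226
80 [ 538.5 -269.1   80. ] 201.42610607970366 82.28381406676165 -15.988824963849359 -13.837170816398144
86 [ 537.2 -267.7   86. ] 200.2793179706535 81.81534400905369 -15.988824963849366 -13.837170816398121
90 [ 536.4 -266.7   90. ] 199.51479256462014 81.5030306372483 -15.988824963849371 -13.83717081639814
plate [ 619.9 -172.3    6. ]
plate [ 515.1 -143.2    6. ]
plate [ 453.5 -363.9    6. ]
tube (array([630.80254047,  11.84570298,  59.81069746]), np.float64(0.466683395852081))
[630.90837427  11.66556431  60.        ] yellow [661.1501156  -59.55700842  60.        ] wide [483.46310503 -20.23657293  34.        ]
mat [594.98703787 212.80646769   4.        ] [np.float64(126.4975438658911), np.float64(237.50330450613598), np.float64(126.7906430491447), np.float64(236.972100470128)]
14.326153900469972
[[-0.     0.371 -0.929]
 [ 0.001 -0.929 -0.371]
 [-1.    -0.001 -0.   ]]
```

View pics/c2.png

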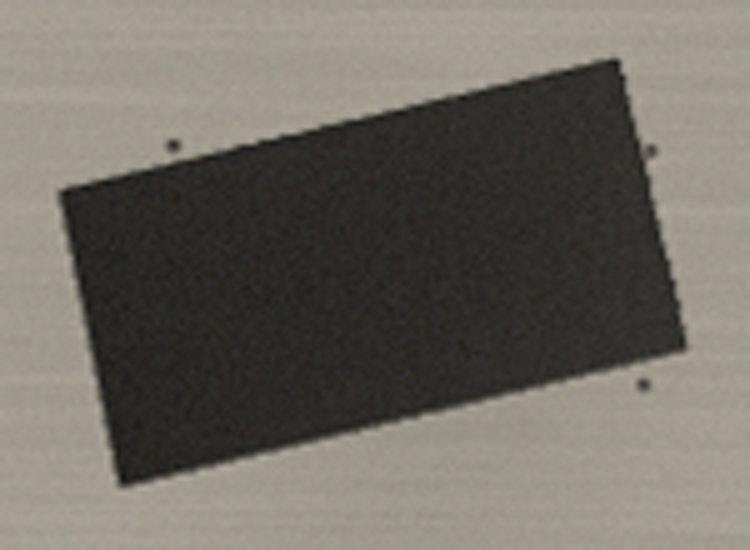

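View pics/c3.png

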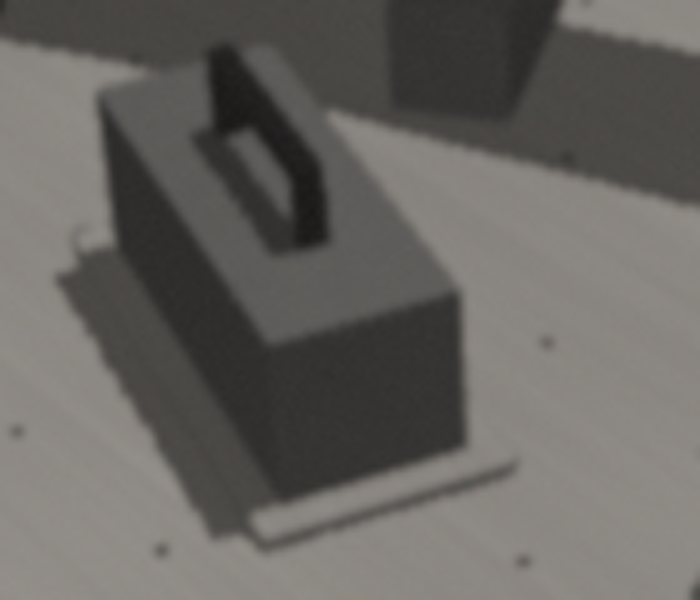

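Call:
servo_tool:
  deltas:
    - [0, 0, 2, 2, 1.5, 0, 1]
    - [0, 0, 4, 4, 3, 0, 1]
    - [0, 0, 6, 6, 4.5, 0, 1]
    - [0, 0, 8, 8.5, 6.2, 0, 1]
    - [0, 0, 10, 11, 8, 0, 1]
    - [0, 0, 10.5, 13.3, 9.7, 0, 1]
    - [0, 0, 10.5, 13.3, 9.7, 0, 1]
    - [0, 0, 10.5, 13.3, 9.7, 0, 1]
    - [0, 0, 10.5, 13.3, 9.7, 0, 1]
    - [0, 0, 10.5, 13.3, 9.7, 0, 1]
    - [0, 0, 10.5, 13.3, 9.7, 0, 1]
    - [0, 0, 10.5, 13.3, 9.7, 0, 1]

```text
time_s: 1.65
position: [536.0, -268.8, 231.5]
orientation: [1.409, 1.066, -1.409]
force: [0.1, -0.6, -0.9]
finger_gap: 0.998
```

```bash
python3 - <<'E'
from h import *
s=sensors.sense();p=optics.camera_params("wrist");im=optics.read_camera("wrist")
cv2.imwrite("pics/w1.png",im[:,:,::-1])
print(s['time_s'],s['position'],s['orientation'],s['q']);print(p)
print(R.from_rotvec(s['orientation']).as_matrix().round(3))
import json;json.dump({k:(v.tolist() if hasattr(v,'tolist') else v) for k,v in p.items()},open('pw1.json','w'))
E
```

```text
1.65 [ 536.03602356 -268.76225402  231.4751782 ] [ 1.40929496  1.06572334 -1.40909582] [-4.64749295e-01  2.09283332e-01  3.13437127e-01  1.67465950e+00
 -1.77402903e-05  1.38163354e+00]
{'fov_y': 70.5166344719957, 'cx': 317.7230134948282, 'cy': 234.87396448240898, 'origin': array([ 553.98848806, -203.33005092,  373.78525828]), 'rotation': array([ 2.84224758, -0.39339514, -0.05493254])}
[[ 0.     0.962 -0.272]
 [-0.    -0.272 -0.962]
 [-1.     0.     0.   ]]
```

View pics/w1.png

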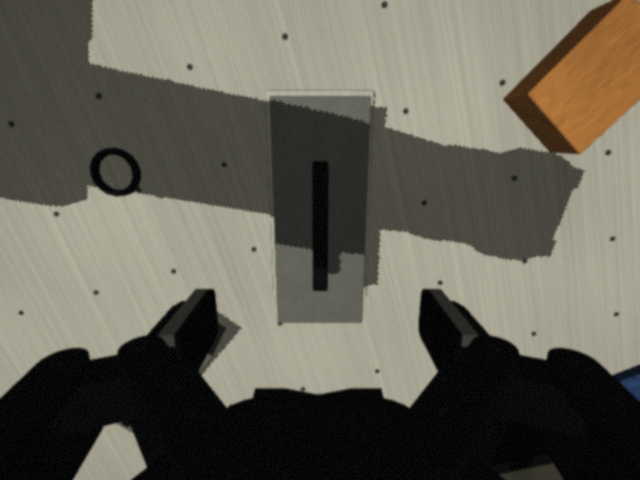

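The wrist view shows the handle bar aligned with the image, spanning (313..328, 161..291), with the cover below it and no obstruction.

```bash
python3 - <<'E'
from h import *
import json
p=json.load(open('pw1.json'))
for z in(123,126,129):
    a=plane(p,320.5,161,z);b=plane(p,320.5,291,z);print(z,(a+b)/2,np.linalg.norm(a-b),np.degrees(np.arctan2(a[1]-b[1],a[0]-b[0])))
E
```

```text
123 [ 537.91233757 -267.69376903  123.        ] 102.42713685152256 74.36313887408181
126 [ 538.10464732 -266.92382284  126.        ] 101.20185984497434 74.36313887408187
129 [ 538.29695708 -266.15387664  129.        ] 99.97658283842614 74.3631388740819
```

Call:
servo_tool:
  deltas:
    - [0, 0, 0, 0.06, 0.04, -1.2, 0.7]
    - [0, 0, 0, 0.06, 0.04, -2.4, 0.5]
    - [0, 0, 0, 0.06, 0.04, -3.6, 0.5]
    - [0, 0, 0, 0.06, 0.04, -4.6, 0.5]
    - [0, 0, 0, 0.06, 0.04, -5.2, 0.5]
    - [0, 0, 0, 0.06, 0.04, -5.2, 0.5]
    - [0, 0, 0, 0.06, 0.04, -5.2, 0.2]
    - [0, 0, 0, 0.06, 0.04, -5.2, 0]
    - [0, 0, 0, 0.06, 0.04, -5.2, 0]
    - [0, 0, 0, 0.06, 0.04, -5.2, 0]
    - [0, 0, 0, 0.06, 0.04, -5.2, 0]
    - [0, 0, 0, 0.06, 0.04, -5.2, 0]
  newtons: 50

```text
time_s: 3.2
position: [538.2, -267.5, 102.6]
orientation: [1.409, 1.065, -1.408]
force: [-2.4, 0.5, 7.6]
finger_gap: 0.131
```

Call:
servo_tool:
  deltas:
    - [0, 0, 0, 0, 0, 0, 0]
    - [0, 0, 0, 0, 0, 0.2, 0]
    - [0, 0, 0, 0, 0, 0.5, 0]
    - [0, 0, 0, 0, 0, 0.9, 0]
    - [0, 0, 0, 0, 0, 0.9, 0]

```text
time_s: 3.82
position: [538.4, -267.6, 125.0]
orientation: [1.409, 1.065, -1.408]
force: [0.3, 0.3, -4.4]
finger_gap: 0.127
```

```bash
python3 - <<'E'
from h import *
print(sensors.sense()['position'])
a=optics.read_camera("scene")[:,:,::-1]
cv2.imwrite("pics/s2.png",cv2.resize(a[60:320,120:440],None,fx=2,fy=2))
E
```

```text
[ 538.40741073 -267.56679179  124.97162995]
```

View pics/s2.png

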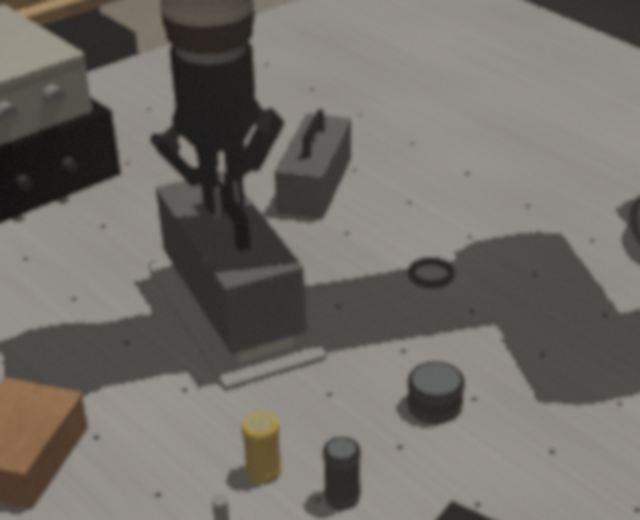

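The cover is gripped and rises straight up, with the tubes still covered. I'll lift it fully, then carry it over.

Call:
servo_tool:
  deltas:
    - [0, 0, 0, 0, 0, 0.5, 0]
    - [0, 0, 0, 0, 0, 1.2, 0]
    - [0, 0, 0, 0, 0, 2, 0]
    - [0, 0, 0, 0, 0, 2.8, 0]
    - [0, 0, 0, 0, 0, 3.4, 0]
    - [0, 0, 0, 0, 0, 3.4, 0]
    - [0, 0, 0, 0, 0, 3.4, 0]

```text
time_s: 4.75
position: [537.8, -267.3, 208.2]
orientation: [1.408, 1.067, -1.409]
force: [-0.7, 0.0, -4.4]
finger_gap: 0.126
```

Call:
servo_tool:
  deltas:
    - [0, 0, 0.2, 0.1, 0.8, 0, 0]
    - [0, 0, 0.8, 0.3, 2.4, 0, 0]
    - [0, 0, 1.4, 0.5, 4.4, 0, 0]
    - [0, 0, 2, 0.8, 6.6, 0, 0]
    - [0, 0, 2.7, 1, 8.8, 0, 0]
    - [0, 0, 3.4, 1.3, 11, 0, 0]
    - [0, 0, 4.1, 1.6, 13.2, 0, 0]
    - [0, 0, 4.8, 1.8, 15.4, 0, 0]
    - [0, 0, 5.5, 2.1, 17.4, 0, 0]
    - [0, 0, 5.9, 2.2, 18.6, 0, 0]
    - [0, 0, 6, 2.3, 19.2, 0, 0]
    - [0, 0, 6, 2.3, 19.2, 0, 0]

```text
time_s: 6.25
position: [595.0, 213.4, 208.2]
orientation: [1.022, 1.318, -1.024]
force: [-0.9, -0.4, -3.7]
finger_gap: 0.135
```

Call:
servo_tool:
  deltas:
    - [0, 0, 0, 0, 0, 0, 0]
    - [0, 0, 0, 0, 0, 0, 0]

```text
time_s: 6.5
position: [595.5, 211.5, 209.0]
orientation: [1.025, 1.316, -1.025]
force: [0.3, 0.3, -3.6]
finger_gap: 0.132
```

```bash
python3 - <<'E'
from h import *
s=sensors.sense();print(s['position'],s['force'],s['finger_gap'])
a=optics.read_camera("scene")[:,:,::-1]
cv2.imwrite("pics/s3.png",a)
a=optics.read_camera("top")[:,:,::-1]
cv2.imwrite("pics/t3.png",a)
E
```

```text
[595.47350709 211.53944727 209.00314344] [ 0.34288529  0.26968736 -3.63073702] 0.13246800266156383
```

View pics/s3.png

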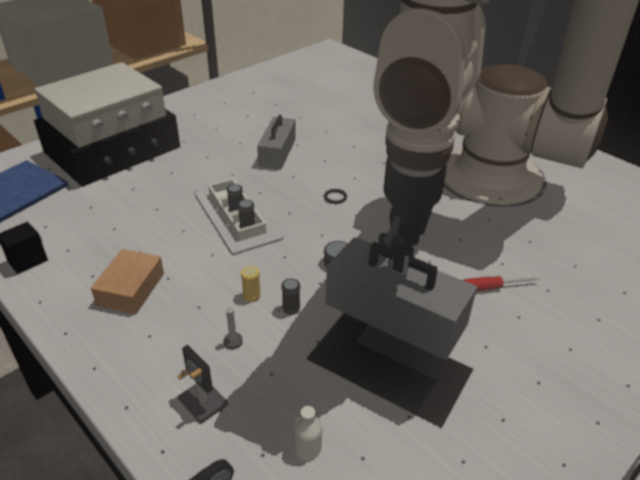

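View pics/t3.png

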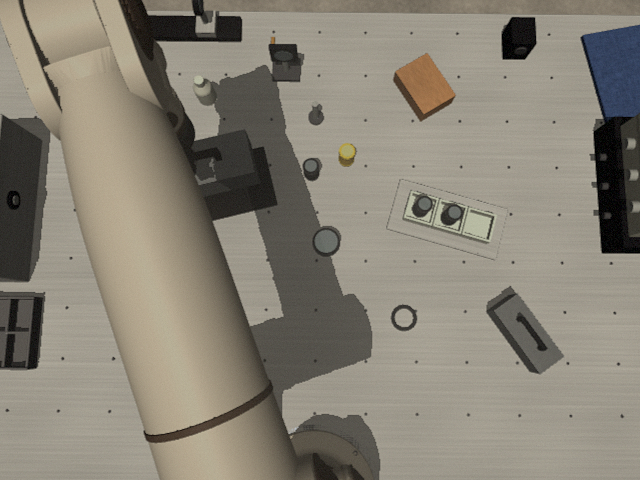

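The empty pocket is the one at top px (480,224), at the −y end. Lowering the cover now.

Call:
servo_tool:
  deltas:
    - [0, 0, 0, 0, 0, -0.6, 0]
    - [0, 0, 0, 0, 0, -1.4, 0]
    - [0, 0, 0, 0, 0, -2.2, 0]
    - [0, 0, 0, 0, 0, -3, 0]
    - [0, 0, 0, 0, 0, -3.6, 0]
    - [0, 0, 0, 0, 0, -4, 0]
    - [0, 0, 0, 0, 0, -4.2, 0]
    - [0, 0, 0, 0, 0, -4.2, 0]
    - [0, 0, 0, 0, 0, -4.2, 0]

```text
time_s: 7.72
position: [595.7, 212.8, 104.5]
orientation: [1.025, 1.316, -1.023]
force: [-0.0, -0.2, -3.6]
finger_gap: 0.129
```

Call:
servo_tool:
  deltas:
    - [0, 0, 0, 0, 0, -0.05, 0]
    - [0, 0, 0, 0, 0, -0.1, 0]
    - [0, 0, 0, 0, 0, -0.1, 0]

```text
time_s: 8.1
position: [595.4, 212.7, 101.2]
orientation: [1.024, 1.317, -1.024]
force: [-0.5, 0.8, -4.8]
finger_gap: 0.127
```

Call:
servo_tool:
  deltas:
    - [0, 0, 0, 0, 0, -0.05, 0]
    - [0, 0, 0, 0, 0, -0.1, 0]
    - [0, 0, 0, 0, 0, -0.1, 0]

```text
time_s: 8.48
position: [595.4, 212.7, 98.7]
orientation: [1.024, 1.317, -1.024]
force: [-0.2, -1.0, -2.7]
finger_gap: 0.129
```

Call:
servo_tool:
  deltas:
    - [0, 0, 0, 0, 0, -0.03, 0]
    - [0, 0, 0, 0, 0, -0.06, 0]
    - [0, 0, 0, 0, 0, -0.06, 0]

```text
time_s: 8.85
position: [595.6, 212.7, 98.7]
orientation: [1.025, 1.316, -1.023]
force: [-3.8, -0.5, 5.7]
finger_gap: 0.131
```

Contact: the vertical force rose to +5.7 N. I'll open, then retreat straight up.

Call:
servo_tool:
  deltas:
    - [0, 0, 0, 0, 0, 0.03, 0.2]
    - [0, 0, 0, 0, 0, 0.03, 0.45]
    - [0, 0, 0, 0, 0, 0.03, 0.6]
    - [0, 0, 0, 0, 0, 0.03, 0.6]
    - [0, 0, 0, 0, 0, 0.03, 0.6]
    - [0, 0, 0, 0, 0, 1, 0.6]
    - [0, 0, 0, 0, 0, 2.5, 0.6]
    - [0, 0, 0, 0, 0, 4, 0.6]
    - [0, 0, 0, 0, 0, 4.6, 0.6]
    - [0, 0, 0, 0, 0, 4.6, 0.6]

```text
time_s: 10.1
position: [595.8, 212.8, 212.6]
orientation: [1.025, 1.316, -1.023]
force: [-0.2, -0.4, -0.2]
finger_gap: 0.599
```

```bash
python3 - <<'E'
from h import *
s=sensors.sense();print(s['position'],s['force'],s['finger_gap'],s['q'])
print(R.from_rotvec(s['orientation']).as_matrix().round(3))
cv2.imwrite("pics/s4.png",optics.read_camera("scene")[:,:,::-1])
p=optics.camera_params("top")
im=cv2.imread("pics/t3.png")
x0,y0=385,175
cv2.imwrite("pics/c4.png",cv2.resize(im[175:265,385:515],None,fx=6,fy=6,interpolation=cv2.INTER_CUBIC))
E
```

```text
[595.79672188 212.82950953 212.5717724 ] [-0.18799581 -0.42089859 -0.17133318] 0.5993601387129822 [ 3.43092064e-01  2.84962406e-01  3.67430293e-01  1.65208357e+00
 -2.64405721e-06  1.66500442e+00]
[[ 0.001  0.969  0.246]
 [ 0.     0.246 -0.969]
 [-1.     0.001 -0.   ]]
```

View pics/s4.png

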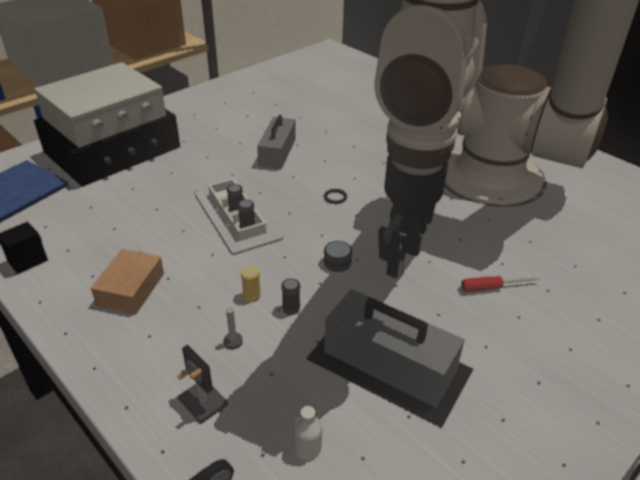

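View pics/c4.png

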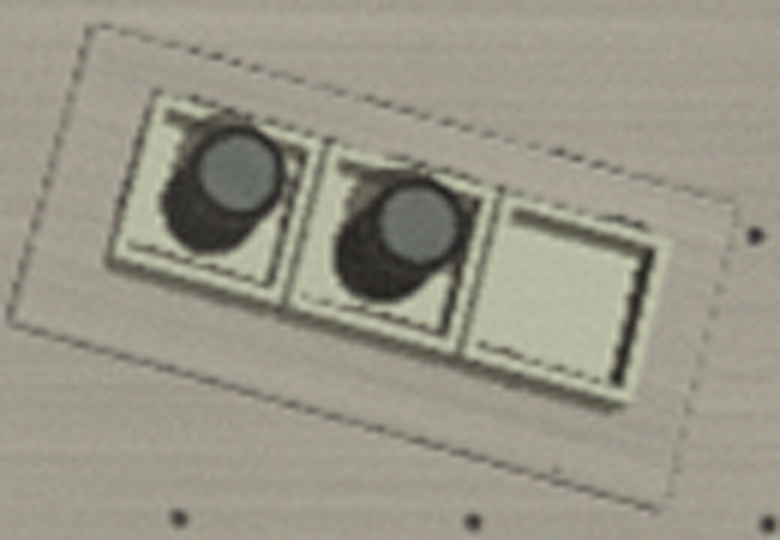

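The cover stands centred on the mat with the gripper clear of it. Now I'll locate the empty pocket.

```bash
python3 - <<'E'
from h import *
p=optics.camera_params("top")
T=lambda a:(385+a[0]/6-.42,175+a[1]/6-.42)
C=np.array([plane(p,*T(a),33) for a in[(160,93),(668,238),(626,404),(111,260)]])
print(C.round(1));print(C.mean(0),[np.linalg.norm(C[i]-C[i-1]).round(1) for i in range(4)])
l=C[0]-C[1]+C[3]-C[2];l/=np.linalg.norm(l);print(np.degrees(np.arctan2(-l[0],l[1])),"from row",C.mean(0)-60*l)
D=np.array([plane(p,*T(a),33) for a in[(499,190),(668,238),(626,404),(460,354)]]);print("from pocket",D.mean(0),[np.linalg.norm(D[i]-D[i-1]).round(1) for i in range(4)])
P=np.array([plane(p,*T(a),7) for a in[(91,24),(737,203),(661,509),(10,322)]]);print("plate",P.mean(0),[np.linalg.norm(P[i]-P[i-1]).round(1) for i in range(4)])
l=P[0]-P[1]+P[3]-P[2];l/=np.linalg.norm(l);print(np.degrees(np.arctan2(-l[0],l[1])),P.mean(0)-60*l)
for a in[(242,173),(421,222)]:print("tube",plane(p,*T(a),71.5))
E
```

```text
[[ 589.3 -191.2   33. ]
 [ 541.3 -360.4   33. ]
 [ 485.1 -344.3   33. ]
 [ 531.9 -174.1   33. ]]
[ 536.90095397 -267.47971096   33.        ] [np.float64(59.9), np.float64(175.8), np.float64(58.5), np.float64(176.6)]
-15.598559536874449 from row [ 520.76721762 -325.2698706    33.        ]
from pocket [ 521.21753544 -324.67885748   33.        ] [np.float64(57.7), np.float64(58.2), np.float64(58.5), np.float64(57.0)]
plate [ 536.78426223 -267.34758789    7.        ] [np.float64(108.6), np.float64(229.0), np.float64(109.9), np.float64(228.0)]
-15.562797201857359 [ 520.68659993 -325.14780647    7.        ]
tube [ 553.60480666 -211.5263806    71.5       ]
tube [ 538.04499684 -269.03663733   71.5       ]
```

Call:
servo_tool:
  deltas:
    - [0, 0, 0, 0.2, -1, 0, 0.6]
    - [0, 0, 0, 0.5, -2.6, 0, 0.8]
    - [0, 0, 0, 0.8, -4.4, 0, 1]
    - [0, 0, 0, 1.1, -6.2, 0, 1]
    - [0, 0, 0, 1.3, -7.4, 0, 1]
    - [0, 0, 0, 1.4, -8.05, 0, 1]
    - [0, 0, 0, 1.4, -8.05, 0, 1]
    - [0, 0, 0, 1.4, -8.05, 0, 1]
    - [0, 0, 0, 1.4, -8.05, 0, 1]

```text
time_s: 11.28
position: [630.3, 12.6, 212.2]
orientation: [1.023, 1.317, -1.023]
force: [0.4, 0.2, 0.6]
finger_gap: 1.003
```

```bash
python3 - <<'E'
from h import *
s=sensors.sense();p=optics.camera_params("wrist");im=optics.read_camera("wrist")
cv2.imwrite("pics/w5.png",im[:,:,::-1]);print(s['position'],s['finger_gap'])
t=optics.camera_params("top");it=optics.read_camera("top");cv2.imwrite("pics/t5.png",it[:,:,::-1])
m=proj(p,[630.9,11.7,60]);print("expected glass px",m)
import json;json.dump({k:(v.tolist() if hasattr(v,'tolist') else v) for k,v in p.items()},open('pw5.json','w'))
E
```

```text
[630.31018904  12.61546291 212.2229961 ] 1.0029530830350573
expected glass px [319.19646607 220.23193114]
```

View pics/w5.png

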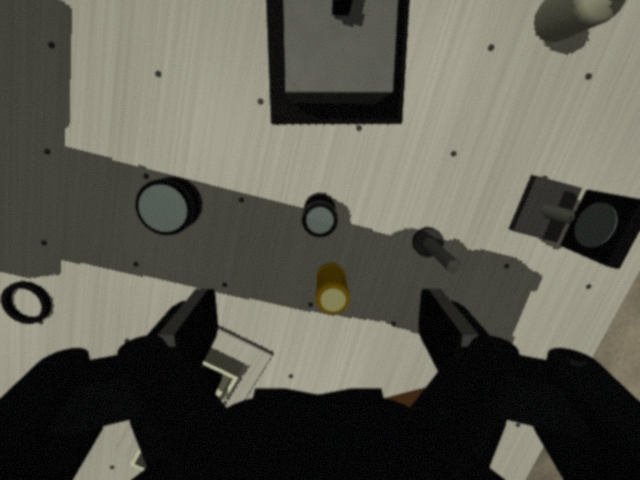

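View pics/t5.png

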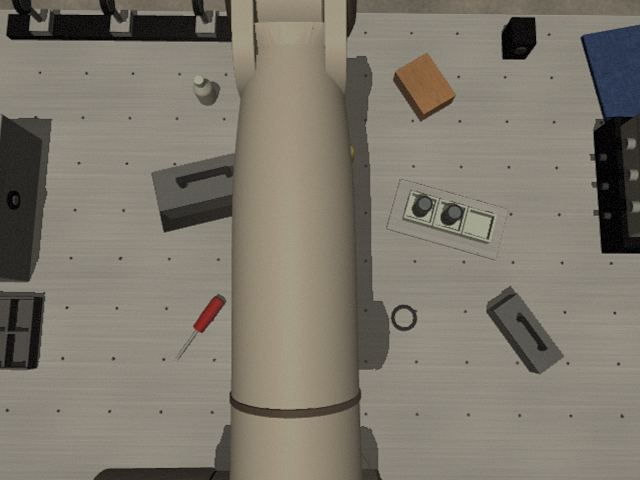

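The wrist view shows the dark slim tube's glass at (319.5,221), matching the predicted pixel, and centred between the jaws. The thin post at (427,240) is about 110 mm away, so it's clear. Descending.

Call:
servo_tool:
  deltas:
    - [0, 0, 0, 0, 0, -0.8, 1]
    - [0, 0, 0, 0, 0, -2, 1]
    - [0, 0, 0, 0, 0, -3.5, 1]
    - [0, 0, 0, 0, 0, -5, 1]
    - [0, 0, 0, 0, 0, -6.2, 1]
    - [0, 0, 0, 0, 0, -7, 1]
    - [0, 0, 0, 0, 0, -7.3, 1]
    - [0, 0, 0, 0, 0, -7.3, 0.8]
    - [0, 0, 0, 0, 0, -7.3, 0.6]
    - [0, 0, 0, 0, 0, -7.3, 0.45]
    - [0, 0, 0, 0, 0, -7.3, 0.3]
    - [0, 0, 0, 0, 0, -7.3, 0.3]
  newtons: 25

```text
time_s: 12.88
position: [630.9, 11.5, 30.6]
orientation: [1.024, 1.316, -1.023]
force: [1.2, -1.0, 5.0]
finger_gap: 0.367
```

Call:
servo_tool:
  deltas:
    - [0, 0, 0, 0, 0, 0, 0.2]
    - [0, 0, 0, 0, 0, 0, 0.2]
    - [0, 0, 0, 0, 0, 0, 0.2]

```text
time_s: 13.25
position: [630.9, 11.4, 30.6]
orientation: [1.024, 1.316, -1.023]
force: [0.1, -0.8, 5.4]
finger_gap: 0.367
```

```bash
python3 - <<'E'
from h import *
s=sensors.sense();print(s['position'],s['finger_gap'],s['force'])
a=optics.read_camera("scene")[:,:,::-1]
cv2.imwrite("pics/s6.png",cv2.resize(a[180:360,200:400],None,fx=3,fy=3))
E
```

```text
[630.88038251  11.43686645  30.63201363] 0.36685734521795993 [ 0.1458107  -0.82677489  5.40689106]
```

View pics/s6.png

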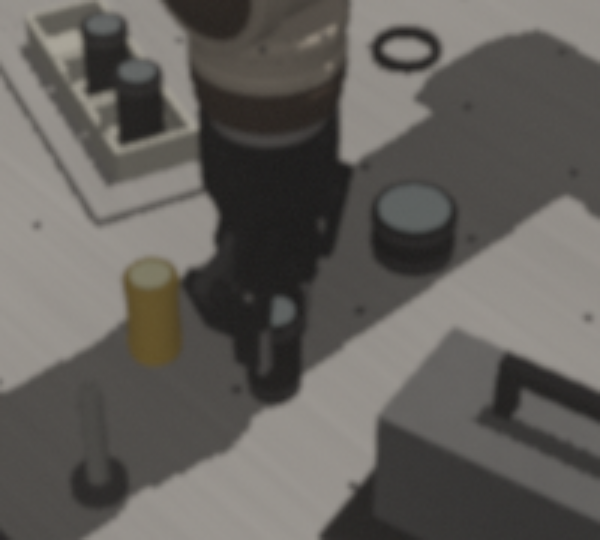

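The tube is gripped; the gap reads 0.367, about 31 mm. I'll lift it and carry it over.

Call:
servo_tool:
  deltas:
    - [0, 0, 0, 0, 0, 0.2, 0.2]
    - [0, 0, 0, 0, 0, 0.8, 0.2]
    - [0, 0, 0, 0, 0, 1.8, 0.2]
    - [0, 0, 0, 0, 0, 3, 0.2]
    - [0, 0, 0, 0, 0, 4.2, 0.2]
    - [0, 0, 0, 0, 0, 4.8, 0.2]
    - [0, 0, 0, 0, 0, 5, 0.2]
    - [0, 0, 0, 0, 0, 5, 0.2]
  newtons: 35

```text
time_s: 14.3
position: [630.2, 11.4, 154.1]
orientation: [1.024, 1.317, -1.024]
force: [-0.5, -0.5, -1.3]
finger_gap: 0.365
```

Call:
servo_tool:
  deltas:
    - [0, 0, -0.3, -0.2, -0.6, 0, 0.2]
    - [0, 0, -0.9, -0.6, -1.8, 0, 0.2]
    - [0, 0, -1.5, -1.1, -3.4, 0, 0.2]
    - [0, 0, -2.2, -1.6, -5, 0, 0.2]
    - [0, 0, -2.9, -2.2, -6.6, 0, 0.2]
    - [0, 0, -3.6, -2.7, -8.2, 0, 0.2]
    - [0, 0, -4.3, -3.2, -9.8, 0, 0.2]
    - [0, 0, -5, -3.7, -11.4, 0, 0.2]
    - [0, 0, -5.6, -4.1, -12.6, 0, 0.2]
    - [0, 0, -6, -4.3, -13.2, 0, 0.2]
    - [0, 0, -6, -4.4, -13.5, 0, 0.2]
    - [0, 0, -6, -4.4, -13.5, 0, 0.2]

```text
time_s: 15.8
position: [520.4, -325.8, 154.6]
orientation: [1.408, 1.067, -1.408]
force: [0.1, -0.1, -0.9]
finger_gap: 0.362
```

Call:
servo_tool:
  deltas:
    - [0, 0, 0, 0, 0, 0, 0.2]
    - [0, 0, 0, 0, 0, 0, 0.2]
    - [0, 0, 0, 0, 0, 0, 0.2]

```text
time_s: 16.18
position: [520.7, -325.6, 154.9]
orientation: [1.408, 1.067, -1.408]
force: [0.4, -0.3, -0.7]
finger_gap: 0.364
```

```bash
python3 - <<'E'
from h import *
s=sensors.sense();print(s['position'],s['finger_gap'],s['force'])
print(R.from_rotvec(s['orientation']).as_matrix().round(3))
p=optics.camera_params("wrist");cv2.imwrite("pics/w7.png",optics.read_camera("wrist")[:,:,::-1])
print(proj(p,[520.8,-325.2,12]))
a=optics.read_camera("scene")[:,:,::-1]
cv2.imwrite("pics/s7.png",cv2.resize(a[80:280,150:350],None,fx=3,fy=3))
E
```

```text
[ 520.65865639 -325.58669501  154.88281702] 0.3642166905976174 [ 0.35906073 -0.31954336 -0.66924638]
[[ 0.     0.963 -0.27 ]
 [-0.    -0.27  -0.963]
 [-1.     0.     0.   ]]
[318.51519638 220.57183119]
```

View pics/s7.png

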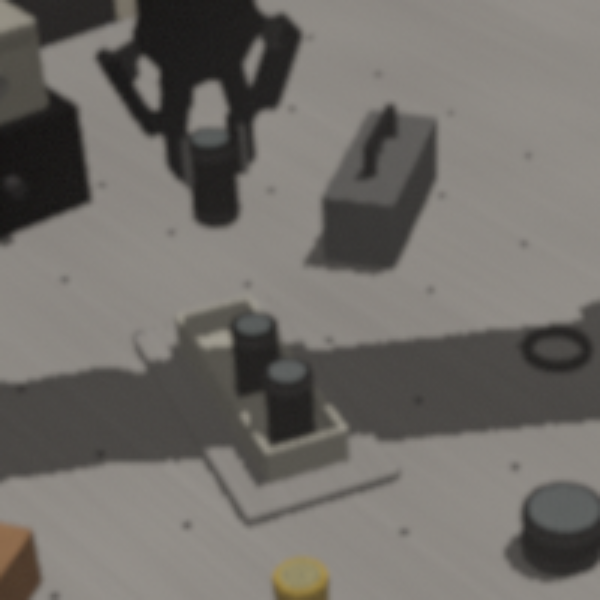

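View pics/w7.png

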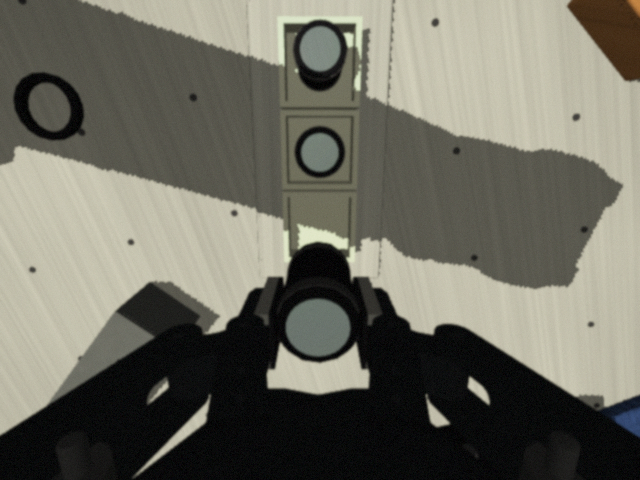

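The tube hangs upright over the empty pocket (−y end), its axis in line with the row: glass at (318,328), row centreline at column 320. I'll lower it in, creeping at the end.

Call:
servo_tool:
  deltas:
    - [0, 0, 0, 0, 0, -0.5, 0.2]
    - [0, 0, 0, 0, 0, -1.2, 0.2]
    - [0, 0, 0, 0, 0, -2, 0.2]
    - [0, 0, 0, 0, 0, -2.7, 0.2]
    - [0, 0, 0, 0, 0, -3.2, 0.2]
    - [0, 0, 0, 0, 0, -3.6, 0.2]
    - [0, 0, 0, 0, 0, -3.9, 0.2]
    - [0, 0, 0, 0, 0, -4.1, 0.2]
    - [0, 0, 0, 0, 0, -4.2, 0.2]
    - [0, 0, 0, 0, 0, -4.2, 0.2]

```text
time_s: 17.52
position: [520.5, -326.1, 49.9]
orientation: [1.409, 1.066, -1.409]
force: [0.2, 0.5, -0.9]
finger_gap: 0.36
```

Call:
servo_tool:
  deltas:
    - [0, 0, 0, 0, 0, -0.08, 0.2]
    - [0, 0, 0, 0, 0, -0.16, 0.2]
    - [0, 0, 0, 0, 0, -0.2, 0.2]
    - [0, 0, 0, 0, 0, -0.2, 0.2]

```text
time_s: 18.02
position: [520.3, -326.0, 44.7]
orientation: [1.409, 1.067, -1.409]
force: [0.1, -0.4, -1.1]
finger_gap: 0.364
```

Call:
servo_tool:
  deltas:
    - [0, 0, 0, 0, 0, -0.04, 0.2]
    - [0, 0, 0, 0, 0, -0.08, 0.2]
    - [0, 0, 0, 0, 0, -0.08, 0.2]

```text
time_s: 18.4
position: [520.4, -326.0, 42.7]
orientation: [1.409, 1.067, -1.409]
force: [-0.5, 0.7, -1.5]
finger_gap: 0.36
```

Call:
servo_tool:
  deltas:
    - [0, 0, 0, 0, 0, -0.03, 0.2]
    - [0, 0, 0, 0, 0, -0.05, 0.2]
    - [0, 0, 0, 0, 0, -0.05, 0.2]

```text
time_s: 18.77
position: [520.5, -326.1, 42.7]
orientation: [1.409, 1.066, -1.408]
force: [-2.3, 1.4, 7.3]
finger_gap: 0.36
```

Floor contact at TCP z 42.7: the force reads +7.3 N and the height matches. Releasing.

Call:
servo_tool:
  deltas:
    - [0, 0, 0, 0, 0, 0.04, 0.36]
    - [0, 0, 0, 0, 0, 0.04, 0.45]
    - [0, 0, 0, 0, 0, 0.04, 0.6]
    - [0, 0, 0, 0, 0, 0.04, 0.75]
    - [0, 0, 0, 0, 0, 0.04, 0.75]
    - [0, 0, 0, 0, 0, 0.04, 0.75]
    - [0, 0, 0, 0, 0, 0.8, 0.75]
    - [0, 0, 0, 0, 0, 2, 0.75]
    - [0, 0, 0, 0, 0, 3.5, 0.75]
    - [0, 0, 0, 0, 0, 5, 0.75]
    - [0, 0, 0, 0, 0, 5.5, 0.75]
    - [0, 0, 0, 0, 0, 5.5, 0.75]

```text
time_s: 20.27
position: [520.8, -326.3, 180.1]
orientation: [1.409, 1.065, -1.408]
force: [0.4, -0.7, -0.6]
finger_gap: 0.751
```

```bash
python3 - <<'E'
from h import *
s=sensors.sense();print(s['time_s'],s['position'],s['finger_gap'],s['force'])
cv2.imwrite("pics/w8.png",optics.read_camera("wrist")[:,:,::-1])
cv2.imwrite("pics/s8.png",optics.read_camera("scene")[:,:,::-1])
E
```

```text
20.275 [ 520.7730363  -326.27149471  180.13775068] 0.7512682707012766 [ 0.43353795 -0.66633833 -0.61350293]
```

View pics/s8.png

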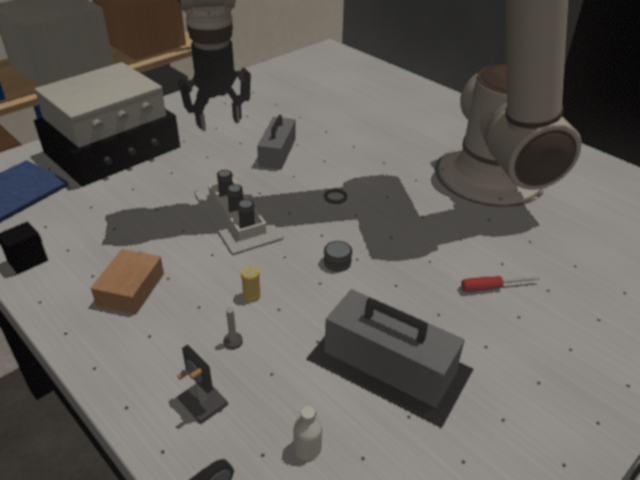

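View pics/w8.png

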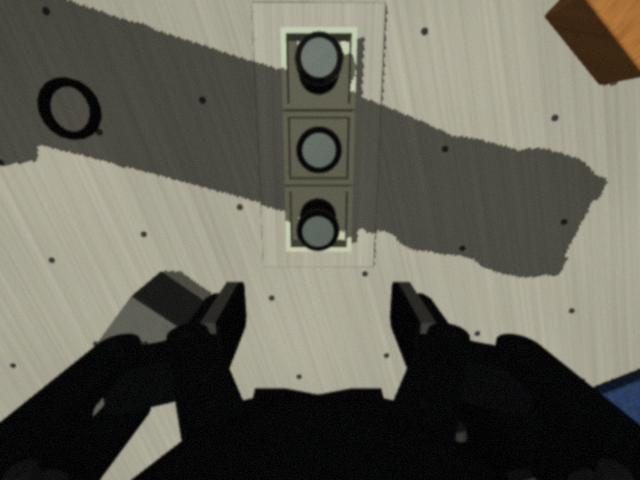

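The wrist view shows the tube standing in the pocket, with glass at (318,231). The scene view shows the cover centred on the mat. I'll do a quick numeric check, then hand in.

```bash
python3 - <<'E'
from h import *
p=optics.camera_params("wrist");print("tube top",plane(p,318,231.5,72),"pocket (520.8,-325.2)")
im=optics.read_camera("top")[:,:,::-1];cv2.imwrite("pics/t9.png",im)
E
```

```text
tube top [ 519.74248407 -325.03639468   72.        ] pocket (520.8,-325.2)
```

View pics/t9.png

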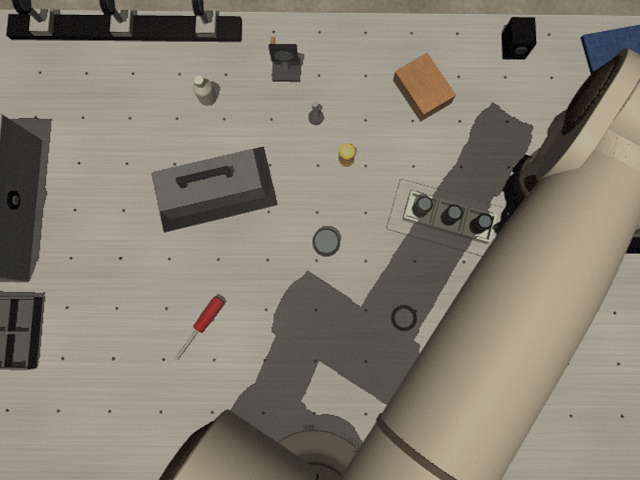

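```bash
python3 -c "
from cell import hand_in
print(hand_in())"
```

```text
the job is handed in; nothing more can be done
None
```

I lifted the large cover off the rack and stood it, handle up, in the middle of the mat. Then I lowered the slim black tube into the empty pocket at the −y end of the rack, let go once it touched the floor, and handed in at about 20 s of the 54 s. `hand_in` gives no verdict, so the result rests on my own checks:

- **Cover:** the tool released it within 1 mm of the measured mat centre. The last scene and top views show it standing flat on the mat. I did not measure its final pose separately.
- **Tube:** its top measured at (519.7, −325.0) mm, against the pocket centre at (520.8, −325.2), so about 1 mm off. It looks upright in the views, and the floor contact height matched what I expected.
- **Robot:** the gripper ended about 180 mm above the table with near-zero force, touching nothing.

No check failed. The rough two-view heights of the cover's top corners scattered by about 6 mm (85 to 91 mm), so I set both objects down by feel, using the contact force.

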